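# Centre a wobbly threaded bush on its spray stand

## Robot

A 6-joint arm with a two-finger parallel gripper is mounted at the origin on the work surface. World frame = base frame: x ahead of the robot, y to its left, z up, the work surface at z = 0. Lengths are in m, angles in rad, forces in N, time in s.
With the tool pointing down it reaches from about 0.375 to 0.9 m from the base axis. Payload 3.1 kg.
Tool frame: the origin (TCP) lies midway between the tips of the shut fingers; the grasp point (between the pads) lies 19 mm behind it; z points along the fingers, y is the line along which they close (so a half turn about z gives the same grasp; the last joint's range is limited). The gripper opens to 87 mm and grips with 3 to 60 N. Pads are 19 mm wide; open, the fingers measure 117 mm over their backs; the gripper's body (75 mm by 190 mm) begins 51 mm behind the grasp point.
Start: joints at [1.149, 0.527, 1.433, -0, 1.181, -0.178], TCP at [0.15, 0.607, 0.195] pointing down, gripper open.
Joint ranges: [-3.08, 3.08], [-0.75, 2.2], [0.22, 2.44], [-1.43, 4.57], [0, 2.65], [-2.85, 2.85]. Speed limits (rad/s): [2.79, 2.79, 3.14, 3.14, 3.14, 3.14].

## Interface

Orientations are given as a unit quaternion [x, y, z, w].
In Python, from rig import get_obs, cams, job gives the robot as it stands.
- The arm moves only by the tool servo_tool, never from a script. Its argument "moves" is text: rows parted by semicolons, each of 5 numbers parted by spaces: the shift along the tool's x, y, z in m, then the turn about the tool's z in degrees, then the finger opening in m, from 0 to 0.087. In form: dx dy dz spin claw; .... A call has 1 to 10 rows; each row is the pose to reach, as a shift and turn from the pose commanded when the call began, along the tool's axes at that moment; what a row does not reach only later rows make up. A row lasts 1/12 s, in which the tool goes at most 41.7 mm and 7.16 degrees, less where a joint would pass 70% of its speed; a pose out of reach is approached as far as the arm can. A call with a gripper value outside its range is refused whole. The fingers move at their own pace and stop on an object; "grip_force" is the grip in N (left out, the last holds). Time passes only in rows, so rows that repeat a pose let the fingers close. It gives the time, the measured TCP pose, the force, the opening and the grip force at its end, in the units of the state.
- get_obs(): the state, without advancing time (a new reading comes with each control period).
- cams.camera(name): name is "scene" or "top"; returns the picture (384x512x3 uint8, blue, green, red); there is no depth.
- cams.camera_model(name): a dict with "fx", "fy", "cx", "cy" (pixels), "R" (3x3) and "t" (3): a world point X has camera coordinates R X + t. Camera axes: x right, y down, z forward; pixel columns grow to the right and rows downward; lengths in m; the calibration is good to about 2 mm. A picture is of the moment at which its call begins. camera_model takes no time and is no camera call.
- job.hand_in(): hands the job in; it is judged then, once.
The state is a dict: "time": time; "q": joint angles; "joint_velocities": joint speeds; "joint_torque": joint torques, N m; "position": TCP position; "tool_rot": TCP orientation; "ft_force": force on the tool from outside, world axes, zero at the start; "moment": the same for the moment, N m; "grip_width": finger opening in m; "grip_force": force on a finger pad.
Only numpy, scipy, OpenCV 4.12 (cv2) and the standard library are available. Lean on these libraries where they do the work, as an engineer would, in place of code of your own. Each camera call takes 0.05 s, during which the arm holds its last target. There are 200 camera calls.

## Task

The tall threaded bush has been put down off-centre on its round spray stand and must stand in the middle of the plate, to within about 5 mm, before it is sprayed. Without gripping or lifting it, push it there with light, low taps of the fingers so that it stays upright and neither rocks over nor comes off the plate, and then leave it standing still. Do not move the cap nut on the other stand or anything else on the bench.

Things in the scene. Friction and masses are not known exactly. Their poses are not given: they have to be found in the camera images.
- bush: Black plastic threaded bush, 54 mm tall, 100 to 190 g, standing loose, flange down, 16 to 27 mm off the centre of its stand's plate. From below: a foot (diameter 28 mm, 3 mm high), the flange (diameter 56 mm, from 3 to 11 mm), the hollow threaded barrel (diameter 37 mm, up to 54 mm). Only the foot touches the plate. Origin: centre of the foot's underside; z up its axis.
- bush_flange (a point): Centre of the bush's flange at half its thickness, 7 mm above the plate. Pushed on the flange's rim at this height the bush slides upright and stops when the push stops; pushed high on the barrel it rocks on its narrow foot and tips.
- stand: The spray stand under the bush, fixed, does not turn: dark base disc (diameter 100 mm, 10 mm high), thin stem, round flat bare-metal plate (diameter 90 mm) from 50 to 60 mm above the bench. It is the left or the right one of two like stands. Origin: on the bench under the plate's centre.
- stand_top (a point): Centre of that plate's upper face, 60 mm above the bench: where the centre of the bush's foot belongs.
- stand_b: The other spray stand, of the same shape and size, fixed. Origin: on the bench under its plate's centre.
- cap_nut: Squat black plastic cap nut, 35 mm tall, with a flange of diameter 56 mm, a hexagon and a domed top, already centred on the other stand: leave it alone. Origin: centre of its underside.
- tape: Blue roll of masking tape lying flat on the bench between the stands, towards the robot; outer diameter 68 mm, 24 mm high. Leave it. Origin: centre of its underside.
- jar: Small glass jar, diameter 40 mm, 45 mm high, between the stands on the side away from the robot. Leave it. Origin: centre of its underside.
- brush: Brush lying on the bench at the right, its length along its x axis. Leave it. Origin: on its underside near its middle.
Mind the look-alikes: they are no part of the job. What is shaped like the bush but purple or red is not meant.

How it is judged:
At the end, for the whole second after the job is handed in: The bush stands upright (within 0.06 rad) and at rest on its foot on the plate, the foot's centre within 6 mm of the plate's centre horizontally and within 3 mm of the plate's height, and nothing else has been moved (horizontal distance between bush and stand_top below 0.006 m and z of bush in the frame of stand_top between -0.003 and 0.003 m and angle between bush's own z axis and vertical below 0.06 rad and linear speed of bush below 0.01 m/s and angular speed of bush below 0.1 rad/s); the robot touches nothing.
It fails at once if the bush rocks over (more than 0.2 rad from upright) (angle between bush's own z axis and vertical above 0.2 rad).
It fails at once if the bush is lifted or carried (more than 8 mm above the plate) or comes off the plate (z of bush in the frame of stand_top above 0.008 m or z of bush in the frame of stand_top below -0.008 m).
It fails at once if the bush is gripped, or pushed or struck hard (more than 12 N) (contact force between bush and the fingers above 12 N or contact force between bush and the arm above 12 N).
It fails at once if the cap nut is moved by more than 5 mm (distance of cap_nut from where it was at the start of the episode above 0.005 m).
It fails at once if anything else on the bench is moved by more than 15 mm (distance of any of tape, jar, brush from where it was at the start of the episode above 0.015 m).
It also fails if it takes over 42 s, if anything falls off the work surface, if the arm or the gripper's body presses on something with over 40 N, if the wrist force passes 120 N, or if a joint passes its speed limit or range.

## Working session

There is one attempt and no reset: what is moved stays moved. The work goes in short steps, Python scripts to look and compute and a tool call to move; the robot and the scene stay as the last step left them, time stands still between calls to the robot, and variables do not carry over. Pictures are saved under pics/ and viewed, at most 10 in all, crops included, and the job is handed in when it is done.

Besides the shell and the picture viewer there is one more tool, called after "Request:" as name(argument=value, ...) on one line, values as JSON. servo_tool: Moves the arm, as the interface text tells. Its arguments: {"type":"object","properties":{"moves":{"type":"string"},"grip_force":{"type":"number"}},"required":["moves"]}

```bash
mkdir -p pics; ls
python3 - <<'E'
from rig import get_obs,cams
import cv2
o=get_obs();print(o)
for n in("scene","top"):
    cv2.imwrite(f"pics/{n}0.png",cams.camera(n));print(n,cams.camera_model(n))
E
```

```text
pics
{'time': 0.0, 'q': array([ 1.14951524e+00,  5.28446283e-01,  1.43391969e+00, -3.28980358e-05,
        1.18137322e+00, -1.78537335e-01]), 'joint_velocities': array([-1.27144308e-03,  1.48666772e-05, -1.14426955e-03, -4.56359704e-05,
        2.36844041e-04,  3.50660245e-04]), 'joint_torque': array([ 7.50502895e-04, -4.40044034e+01, -1.76594174e+01,  6.34429394e-02,
        5.82038832e-02, -1.86368438e-04]), 'position': array([0.14990283, 0.6059378 , 0.19407837]), 'tool_rot': array([ 1.21067819e-01,  9.92643658e-01, -1.02985683e-03, -3.02548186e-04]), 'ft_force': array([ 0.55619091, -0.40831359,  0.10519838]), 'moment': array([-0.03447101, -0.03310617, -0.01864982]), 'grip_force': 0.0, 'grip_width': 0.08716651062879678}
scene {'fx': 495.3443799791829, 'fy': 495.3443799791829, 'cx': 254.86959206918183, 'cy': 187.480242894322, 'R': array([[-0.5612089 ,  0.82752863,  0.01552225],
       [ 0.43512103,  0.31093758, -0.84497782],
       [-0.70406978, -0.46745502, -0.53457604]]), 't': array([ 0.36284814, -0.11281008,  1.42518467])}
top {'fx': 364.9963804428851, 'fy': 364.9963804428851, 'cx': 259.98072399695786, 'cy': 192.83879465851348, 'R': array([[-0.01207179, -0.99976793,  0.01784284],
       [-0.99825633,  0.01101859, -0.0579904 ],
       [ 0.05778034, -0.01851178, -0.99815768]]), 't': array([-0.09089721,  0.48018452,  0.90505878])}
```

View pics/scene0.png

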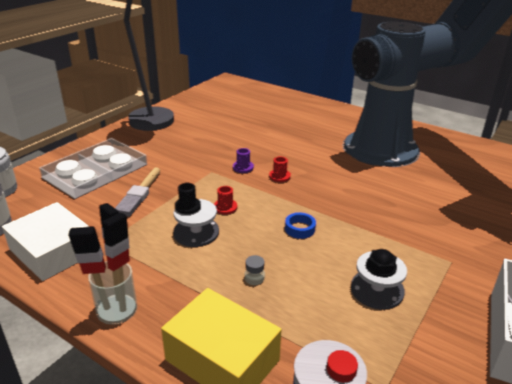

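View pics/top0.png

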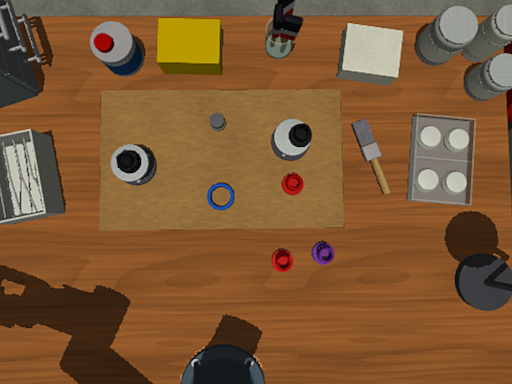

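The scene picture shows the bush on the far stand at (187,198), the cap nut at (382,262) and red and purple look-alikes at (226,198), (280,168) and (243,160).
In the top view, the candidates are: black on the right stand (300,135), black on the left stand (128,161), red (292,183), red (283,260), purple (322,252). I choose (300,135), which is black, tall and off-centre.

Run:
```python
import cv2,numpy as np
a=cv2.imread("pics/top0.png")[110:170,260:330];b=cv2.imread("pics/scene0.png")[175:250,160:235]
cv2.imwrite("pics/crop0.png",np.hstack([cv2.resize(a,(400,343),interpolation=0),cv2.resize(b,(343,343),interpolation=0)]))
g=cv2.cvtColor(a,cv2.COLOR_BGR2GRAY)
for r in g[8:52:2,8:58:2]:print(*r)
```

```text
120 118 117 114 116 118 119 117 114 111 99 105 120 117 113 117 118 117 115 114 115 116 115 113 115
117 118 117 116 118 117 116 108 136 154 168 164 162 163 160 155 124 113 116 116 117 118 118 116 113
117 114 112 111 111 111 115 156 162 159 158 158 157 159 161 166 173 168 124 119 118 117 114 114 114
113 116 115 111 110 100 169 167 166 165 165 165 167 163 119 48 37 4 14 68 116 117 116 115 116
117 119 119 118 115 166 168 166 167 166 166 171 149 37 8 18 9 5 6 10 33 127 118 120 119
122 123 119 118 130 172 169 168 168 165 167 139 15 10 21 7 13 7 7 9 13 95 117 117 117
122 120 122 66 172 169 167 166 168 168 178 54 26 7 24 25 26 27 21 4 13 32 123 120 118
118 121 112 83 176 168 169 168 168 168 140 15 27 9 24 27 25 27 27 15 15 12 109 119 118
117 122 67 135 172 170 170 170 169 171 130 23 27 9 22 26 27 27 27 10 19 14 103 122 117
116 122 50 139 173 171 169 169 169 169 130 23 29 8 14 31 28 27 23 23 21 20 105 119 118
116 107 58 138 171 170 170 169 169 172 129 18 28 17 12 13 22 28 22 13 28 17 118 127 123
116 106 62 128 177 173 174 174 174 176 189 8 28 29 20 9 11 13 9 26 26 60 119 114 116
117 98 64 59 
[... 205 characters left out ...]
177 182 167 75 0 0 11 30 176 106 116 117 118 118
109 116 81 64 57 129 183 176 176 177 176 176 175 176 181 183 181 181 180 157 83 114 113 113 116
112 114 111 53 68 52 135 183 176 176 176 176 175 175 174 173 173 178 157 57 117 116 113 114 117
114 116 120 79 65 66 55 101 179 180 177 175 174 174 176 177 186 122 52 97 119 117 114 115 118
110 114 115 114 60 66 64 125 129 105 142 181 187 183 160 114 69 57 88 120 119 118 114 111 113
111 112 112 113 112 62 60 83 95 62 59 59 55 54 59 63 61 88 113 112 117 118 116 116 114
107 108 108 110 112 118 92 37 62 66 66 66 66 64 65 54 107 120 118 117 117 114 116 114 117
109 110 108 109 109 107 108 108 102 87 71 63 60 88 101 116 114 111 115 117 118 116 114 114 115
```

View pics/crop0.png

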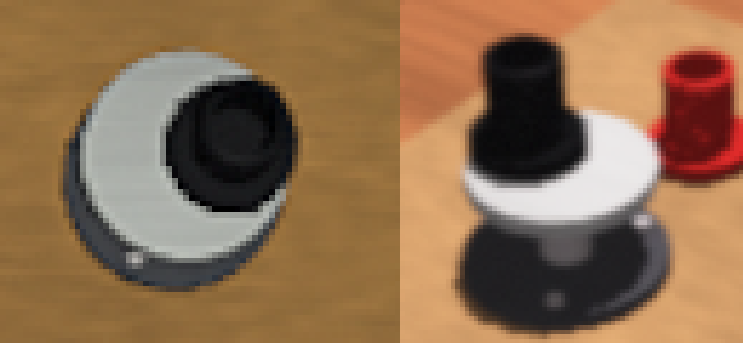

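```bash
cat > m.py <<'E'
import cv2,numpy as np
from scipy.optimize import least_squares
from rig import cams,get_obs
K=6
ROI={"top":(260,110,75,60),"scene":(155,170,80,80)}
def ray(n,px,z):
    m=cams.camera_model(n);d=np.c_[(px[:,0]-m["cx"])/m["fx"],(px[:,1]-m["cy"])/m["fy"],np.ones(len(px))]@m["R"]
    c=-m["R"].T@m["t"];return (c+d*((z-c[2])/d[:,2])[:,None])[:,:2]
def proj(n,P):
    m=cams.camera_model(n);c=m["R"]@np.array(P)+m["t"];return m["fx"]*c[0]/c[2]+m["cx"],m["fy"]*c[1]/c[2]+m["cy"]
def fit(p,r,c0,gate):
    for g in (gate,gate/2,.002,.0015):
        k=abs(np.hypot(*(p-c0).T)-r)<g
        c0=least_squares(lambda c:np.hypot(*(p[k]-c).T)-r,c0,loss="soft_l1",f_scale=.0005).x
    return c0,k.sum()/len(k),k
def pts(mask,x,y):
    cs,_=cv2.findContours(mask.astype(np.uint8),cv2.RETR_EXTERNAL,cv2.CHAIN_APPROX_NONE)
    c=max(cs,key=cv2.contourArea)[:,0].astype(float);return (c+.5)/K-.5+[x,y]
def measure(n,img,cp=None,cb=None,draw=None):
    x,y,w,h=ROI[n];u=cv2.resize(img[y:y+h,x:x+w],None,fx=K,fy=K,interpolation=cv2.INTER_CUBIC)
    hsv=cv2.cvtColor(u,cv2.COLOR_BGR2HSV);v=u.max(2)
    light=(v>125)&(hsv[...,1]<70)
    lp=pts(light,x,y);dk=pts(v<88 if n=="scene" else v<80,x,y)
    P=ray(n,lp,.06);B=ray(n,lp,.071)   # bush edge where it borders the plate
    c0=P.mean(0) if cp is None else cp
    pc,pf,pk=fit(P,.045,c0,.008)
    b0=ray(n,dk,.075).mean(0) if cb is None else cb
    B=B[~pk] ; bc,bf,bk=fit(B,.028,b0,.012)
    return pc,pf,bc,bk.sum()
E
python3 - <<'E'
from m import *
for n in("top","scene"):
    print(n,measure(n,cv2.imread(f"pics/{n}0.png")))
E
```

```text
top (array([ 0.61237507, -0.1755237 ]), np.float64(0.63375), array([ 0.61261228, -0.1915989 ]), np.int64(244))
scene (array([ 0.6141905 , -0.17564936]), np.float64(0.5573294629898403), array([ 0.68723272, -0.10898443]), np.int64(0))
```

Run:
```python
from m import *
cp=np.array([.613,-.1756])
for n in("top","scene"):
  img=cv2.imread(f"pics/{n}0.png")
  for cb in ([.613,-.192],[.618,-.192],[.62,-.198]):print(n,measure(n,img,cp,np.array(cb)))
  pc,_,bc,_=measure(n,img,cp,np.array([.617,-.194]))
  x,y,w,h=ROI[n];u=cv2.resize(img[y:y+h,x:x+w],None,fx=5,fy=5,interpolation=0)
  for c,z,r,col in((pc,.06,.045,(0,0,255)),(bc,.071,.028,(0,255,0)),(bc,.114,.0185,(255,255,0))):
    q=np.array([proj(n,(c[0]+r*np.cos(t),c[1]+r*np.sin(t),z)) for t in np.linspace(0,6.28,60)])
    cv2.polylines(u,[np.int32((q-[x,y]+.5)*5)],True,col,1)
  cv2.imwrite(f"pics/ov_{n}.png",u)
a=cv2.imread("pics/ov_top.png");b=cv2.imread("pics/ov_scene.png")
o=np.zeros((400,a.shape[1]+b.shape[1],3),np.uint8);o[:a.shape[0],:a.shape[1]]=a;o[:b.shape[0],a.shape[1]:]=b
cv2.imwrite("pics/ov.png",o)
```

```text
top (array([ 0.61237507, -0.1755237 ]), np.float64(0.63375), array([ 0.61261228, -0.1915989 ]), np.int64(244))
top (array([ 0.61237507, -0.1755237 ]), np.float64(0.63375), array([ 0.61261228, -0.1915989 ]), np.int64(244))
top (array([ 0.61237507, -0.1755237 ]), np.float64(0.63375), array([ 0.61261228, -0.1915989 ]), np.int64(244))
scene (array([ 0.6141905 , -0.17564936]), np.float64(0.5573294629898403), array([ 0.62524897, -0.18715216]), np.int64(190))
scene (array([ 0.6141905 , -0.17564936]), np.float64(0.5573294629898403), array([ 0.62524897, -0.18715216]), np.int64(190))
scene (array([ 0.6141905 , -0.17564936]), np.float64(0.5573294629898403), array([ 0.62524897, -0.18715216]), np.int64(190))
```

View pics/ov.png

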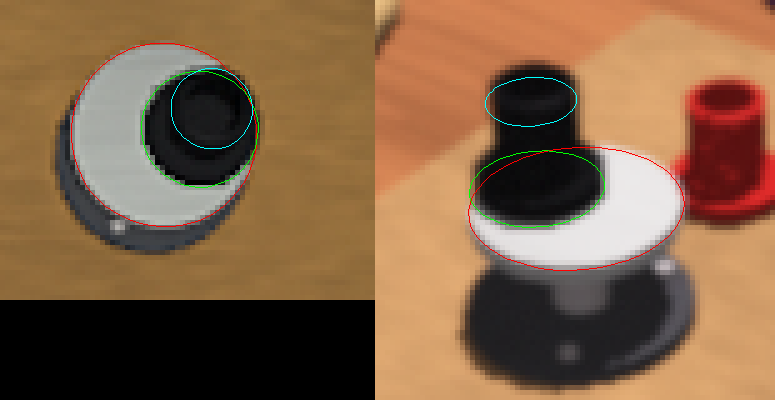

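Run:
```python
from m import *
for n,pc in(("scene",np.array([.6142,-.1756])),("top",np.array([.6124,-.1755]))):
  img=cv2.imread(f"pics/{n}0.png")
  x,y,w,h=ROI[n];u=cv2.resize(img[y:y+h,x:x+w],None,fx=5,fy=5,interpolation=0);out=[]
  for d in((.0002,-.0161),(.004,-.0175)):
    v=u.copy();bc=pc+d
    for c,z,r,col in((pc,.06,.045,(0,0,255)),(bc,.071,.028,(0,255,0)),(bc,.063,.028,(255,0,255)),(bc,.114,.0185,(255,255,0))):
      q=np.array([proj(n,(c[0]+r*np.cos(t),c[1]+r*np.sin(t),z)) for t in np.linspace(0,6.28,60)])
      cv2.polylines(v,[np.int32((q-[x,y]+.5)*5)],True,col,1)
    v=cv2.convertScaleAbs(v,alpha=1.6,beta=10);out.append(cv2.resize(v,None,fx=.95,fy=.95)[:300])
  cv2.imwrite(f"pics/ov2_{n}.png",np.hstack(out))
a=cv2.imread("pics/ov2_scene.png");b=cv2.imread("pics/ov2_top.png");w=min(a.shape[1],b.shape[1])
cv2.imwrite("pics/ov2.png",np.vstack([a[:,:w],b[:,:w]]))
```

```text
(no output)
```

View pics/ov2.png

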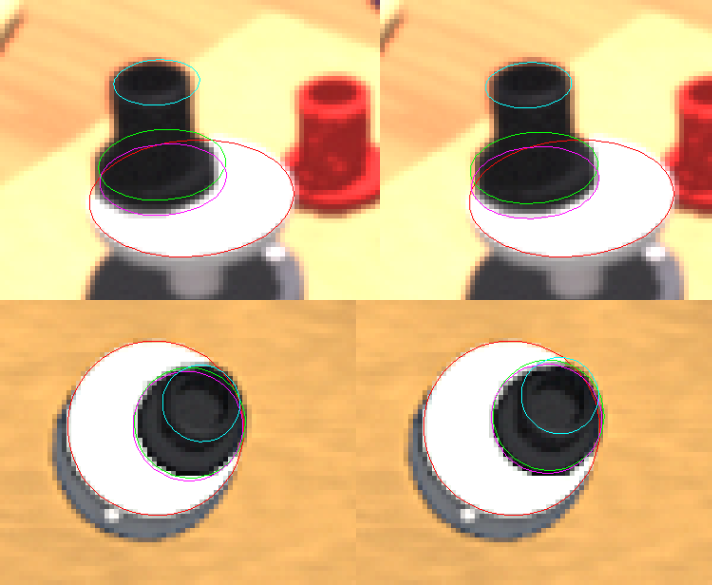

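The crop and overlays confirm the choice. Plate centre is about (0.613, -0.1755), and the bush is about 19 mm off towards -y and 1.5 mm towards +x. I'll push along +y with the two fingertips 30 mm apart as a cradle on the flange rim.

Request:
servo_tool(moves="-0.263 -0.29 0 70 0.03;-0.263 -0.29 0 70 0.03;-0.263 -0.29 0 70 0.03;-0.263 -0.29 0 70 0.03;-0.263 -0.29 0 70 0.03;-0.263 -0.29 0 70 0.03;-0.263 -0.29 0 70 0.03;-0.263 -0.29 0 70 0.03;-0.263 -0.29 0 70 0.03;-0.263 -0.29 0 70 0.03")

```text
time: 0.93
position: [0.3373, 0.2583, 0.1949]
tool_rot: [0.672, 0.741, -0.001, 0.001]
ft_force: [-0.0, -0.3, -0.1]
grip_width: 0.0324
grip_force: 0.0
```

Request:
servo_tool(moves="-0.36 0.143 0 6 0.03;-0.36 0.143 0 6 0.03;-0.36 0.143 0 6 0.03;-0.36 0.143 0 6 0.03;-0.36 0.143 0 6 0.03;-0.36 0.143 0 6 0.03;-0.36 0.143 0 6 0.03;-0.36 0.143 0 6 0.03;-0.36 0.143 0 6 0.03;-0.36 0.143 0 6 0.03")

```text
time: 1.77
position: [0.5199, -0.0868, 0.1952]
tool_rot: [0.708, 0.706, 0.0, 0.003]
ft_force: [0.8, -0.4, -0.1]
grip_width: 0.03
grip_force: 0.0
```

Request:
servo_tool(moves="-0.168 0.093 0 0 0.03;-0.168 0.093 0 0 0.03;-0.168 0.093 0 0 0.03;-0.168 0.093 0 0 0.03;-0.168 0.093 0 0 0.03;-0.168 0.093 0 0 0.03;-0.168 0.093 0.06 0 0.03;-0.168 0.093 0.1 0 0.03;-0.168 0.093 0.12 0 0.03;-0.168 0.093 0.12 0 0.03")

```text
time: 2.6
position: [0.6027, -0.2439, 0.0665]
tool_rot: [0.706, 0.708, -0.002, -0.009]
ft_force: [-1.2, 0.5, -0.3]
grip_width: 0.0299
grip_force: 0.0
```

```bash
cat > look.py <<'E'
from m import *
import sys
k=sys.argv[1];out=[]
o=get_obs();print(o["position"],o["ft_force"],o["time"])
for n in("scene","top"):
  img=cams.camera(n);cv2.imwrite(f"pics/{n}{k}.png",img)
  x,y,w,h=ROI[n];x-=15;y-=15;w=h=105
  out.append(cv2.convertScaleAbs(cv2.resize(img[y:y+h,x:x+w],(395,395),interpolation=0),alpha=1.4,beta=10))
cv2.imwrite(f"pics/l{k}.png",np.hstack(out))
E
python3 look.py 1
```

```text
[ 0.60273027 -0.2439473   0.06652669] [-1.21671256  0.54605753 -0.29030945] 2.6
```

View pics/l1.png

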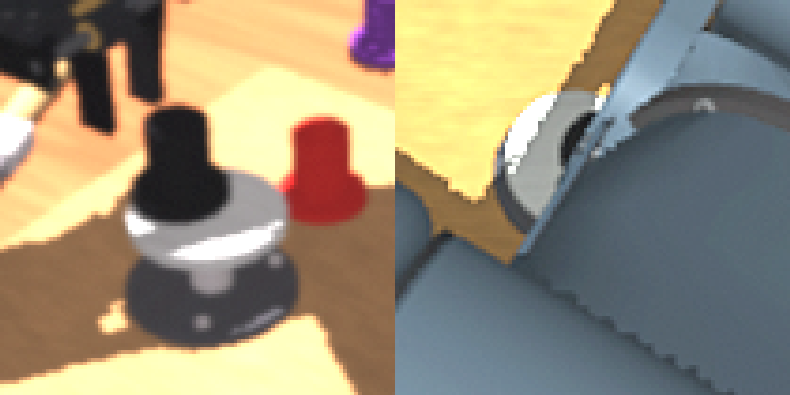

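Request:
servo_tool(moves="0 0.004 0.001 0 0.03;0 0.004 0.001 0 0.03;0 0.004 0.001 0 0.03;0 0.004 0.001 0 0.03;0 0.004 0.001 0 0.03;0 0.004 0.001 0 0.03")

```text
time: 3.2
position: [0.6137, -0.2489, 0.075]
tool_rot: [0.707, 0.708, 0.0, 0.001]
ft_force: [-0.3, 0.8, 0.8]
grip_width: 0.03
grip_force: 0.0
```

Run:
```python
from m import *
o=get_obs();p=o["position"];print(p,o["tool_rot"],o["ft_force"])
img=cams.camera("scene");cv2.imwrite("pics/s2.png",img)
for s in(1,-1):
  for c in ((9.5,15),(9.5,30)): 
    q=proj("scene",(p[0]+s*c[1]/1e3,p[1]+c[0]/1e3,p[2]));cv2.circle(img,tuple(int(round(4*v)) for v in q),6,(0,255,0),1,shift=2)
cv2.imwrite("pics/l2.png",cv2.convertScaleAbs(cv2.resize(img[150:250,130:240],None,fx=5,fy=5,interpolation=0),alpha=1.8,beta=20))
```

```text
[ 0.61373049 -0.24890119  0.07501648] [7.06558939e-01 7.07653852e-01 1.60929446e-04 6.81423736e-04] [-0.30161712  0.8027544   0.76442442]
```

View pics/l2.png

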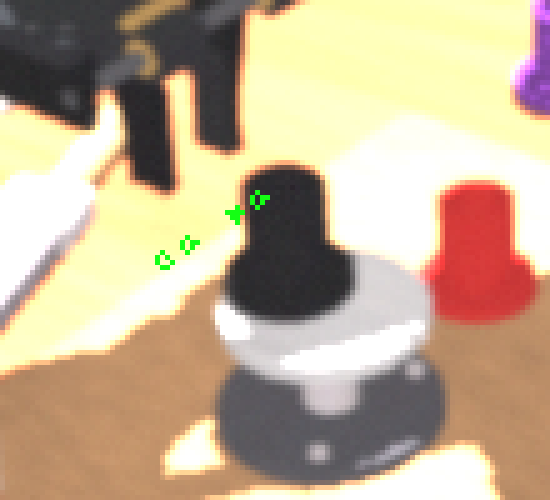

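Run:
```python
import cv2
a=cv2.imread("pics/s2.png")
for y in range(182,206,2):print(y,*[tuple(map(int,a[y,x])) for x in range(154,172,2)])
```

```text
182 (64, 100, 165) (24, 34, 57) (14, 11, 13) (15, 13, 14) (13, 11, 12) (31, 44, 72) (87, 134, 213) (95, 147, 229) (93, 145, 226)
184 (86, 132, 211) (31, 44, 73) (14, 12, 13) (11, 10, 11) (14, 10, 13) (28, 38, 61) (83, 127, 204) (96, 149, 230) (98, 150, 231)
186 (84, 131, 208) (56, 86, 143) (35, 52, 87) (18, 22, 32) (14, 13, 15) (24, 30, 44) (75, 114, 185) (91, 140, 222) (93, 144, 226)
188 (86, 135, 215) (85, 132, 210) (82, 127, 204) (67, 104, 172) (40, 59, 100) (48, 73, 122) (87, 133, 214) (92, 142, 224) (90, 139, 221)
190 (94, 145, 227) (90, 139, 220) (86, 133, 213) (84, 131, 208) (80, 125, 202) (84, 131, 209) (88, 137, 217) (90, 140, 220) (92, 142, 224)
192 (88, 137, 218) (91, 140, 222) (91, 140, 221) (88, 135, 215) (84, 131, 210) (83, 130, 208) (83, 130, 208) (84, 132, 211) (87, 136, 216)
194 (85, 132, 210) (86, 133, 212) (84, 131, 210) (84, 130, 209) (84, 130, 207) (85, 131, 210) (84, 130, 209) (84, 130, 210) (84, 130, 210)
196 (87, 136, 215) (85, 133, 212) (85, 132, 211) (84, 130, 209) (83, 129, 207) (82, 128, 204) (83, 129, 206) (85, 131, 209) (84, 131, 210)
198 (94, 146, 227) (91, 142, 223) (88, 138, 217) (86, 134, 214) (85, 132, 212) (85, 131, 210) (85, 131, 208) (83, 129, 205) (89, 136, 211)
200 (97, 151, 231) (97, 150, 231) (95, 148, 229) (93, 143, 225) (89, 139, 219) (87, 136, 215) (87, 134, 212) (100, 151, 219) (117, 172, 228)
202 (101, 156, 234) (99, 153, 233) (99, 152, 232) (97, 150, 231) (96, 149, 230) (99, 151, 228) (117, 174, 233) (125, 183, 234) (125, 183, 233)
204 (99, 153, 233) (102, 158, 236) (103, 157, 236) (101, 156, 234) (112, 168, 234) (123, 182, 235) (130, 189, 237) (132, 191, 238) (128, 186, 235)
```

The drawn tips and the visible ones disagree by about 12 px, equal to roughly 30 mm in height. I'll check the fingers against the bench, clear of everything, before pushing.

Request:
servo_tool(moves="-0.02 0 0 0 0;-0.04 0 0 0 0;-0.04 0 0 0 0;-0.04 0 0 0 0;-0.04 0 0.02 0 0;-0.04 0 0.04 0 0;-0.04 0 0.05 0 0;-0.04 0 0.05 0 0;-0.04 0 0.05 0 0")

```text
time: 4.0
position: [0.6131, -0.2881, 0.0234]
tool_rot: [0.707, 0.708, -0.0, -0.001]
ft_force: [-0.5, -0.1, -0.1]
grip_width: 0.0005
grip_force: 0.0
```

Run:
```python
from m import *
o=get_obs();p=o["position"];print(p,o["tool_rot"],o["ft_force"],o["grip_width"])
print([np.round(proj("scene",p+[0,0,dz]),1) for dz in(0,.01,.02,.03)])
img=cams.camera("scene");cv2.imwrite("pics/s3.png",img)
q=proj("scene",p)
cv2.circle(img,tuple(int(round(4*v)) for v in q),6,(0,255,0),1,shift=2)
cv2.imwrite("pics/l3.png",cv2.resize(img[140:260,90:240],None,fx=5,fy=5,interpolation=0))
```

```text
[ 0.6130592  -0.28813251  0.02344324] [ 7.06528085e-01  7.07684413e-01 -9.15854293e-05 -9.09572461e-04] [-0.48002528 -0.1134279  -0.1373956 ] 0.0005344773675308827
[array([157.5, 207.3]), array([157.1, 203.6]), array([156.7, 199.9]), array([156.3, 196.1])]
```

View pics/l3.png

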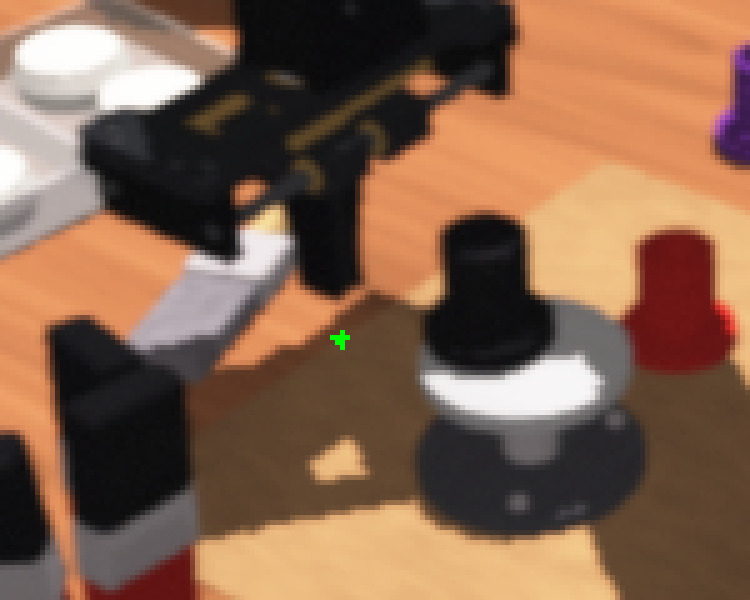

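Request:
servo_tool(moves="0 0 0.008 0 0;0 0 0.014 0 0;0 0 0.018 0 0;0 0 0.018 0 0;0 0 0.020 0 0;0 0 0.022 0 0;0 0 0.024 0 0;0 0 0.024 0 0")

```text
time: 4.72
position: [0.6133, -0.2886, -0.0003]
tool_rot: [0.707, 0.708, -0.0, -0.0]
ft_force: [0.1, -0.0, -0.0]
grip_width: 0.0003
grip_force: 0.0
```

Request:
servo_tool(moves="0 0 0.002 0 0;0 0 0.004 0 0;0 0 0.005 0 0;0 0 0.005 0 0")

```text
time: 5.05
position: [0.6133, -0.2886, -0.0053]
tool_rot: [0.707, 0.708, -0.0, -0.0]
ft_force: [0.7, 0.3, 0.6]
grip_width: 0.0008
grip_force: 0.0
```

Run:
```python
from m import *
o=get_obs();p=o["position"];print(p,o["ft_force"])
img=cams.camera("scene");cv2.imwrite("pics/s4.png",img)
print(proj("scene",p))
g=img.max(2)
for y in range(186,222,2):print(y,*g[y,146:172:2])
```

```text
[ 0.61325886 -0.28858112 -0.00528514] [0.7047693  0.32551583 0.58626712]
(np.float64(158.4356586515469), np.float64(217.5945731735989))
186 26 32 52 61 73 26 24 24 36 137 215 221 226
188 39 45 46 55 83 36 23 22 61 199 225 224 221
190 50 43 33 39 43 24 21 17 60 193 217 220 224
192 53 28 15 14 15 15 20 16 75 200 208 211 216
194 92 47 13 14 12 14 18 16 83 202 209 210 209
196 122 152 31 14 14 13 18 19 82 193 190 202 209
198 195 214 70 13 13 13 18 18 54 112 85 104 127
200 228 226 108 14 12 12 18 17 36 79 79 84 88
202 228 225 134 17 13 14 17 18 32 85 92 93 93
204 231 229 160 17 13 12 15 18 32 87 96 97 96
206 236 234 162 27 13 13 16 18 29 85 95 96 98
208 209 150 103 62 28 14 16 42 72 91 94 96 98
210 97 88 89 92 85 59 53 88 95 96 96 97 98
212 94 93 90 91 92 93 94 95 96 95 93 96 97
214 90 93 95 96 96 95 97 98 99 97 96 95 94
216 92 93 95 96 95 95 94 96 98 99 97 97 95
218 91 95 96 97 98 96 96 97 98 100 99 96 93
220 93 96 97 98 98 97 96 95 96 99 99 98 95
```

Request:
servo_tool(moves="0 0 0.003 0 0;0 0 0.006 0 0;0 0 0.008 0 0;0 0 0.008 0 0")

```text
time: 5.43
position: [0.613, -0.2884, -0.0137]
tool_rot: [0.707, 0.708, -0.0, -0.001]
ft_force: [-0.0, 0.9, 0.5]
grip_width: 0.0003
grip_force: 0.0
```

Request:
servo_tool(moves="0 0 0.002 0 0;0 0 0.004 0 0;0 0 0.004 0 0")

```text
time: 5.68
position: [0.6132, -0.2886, -0.0174]
tool_rot: [0.707, 0.708, -0.0, -0.0]
ft_force: [-0.3, 1.1, -0.4]
grip_width: 0.0004
grip_force: 0.0
```

Request:
servo_tool(moves="0 0 0.001 0 0;0 0 0.002 0 0;0 0 0.003 0 0;0 0 0.003 0 0")

```text
time: 6.02
position: [0.6134, -0.2887, -0.0201]
tool_rot: [0.707, 0.708, -0.0, -0.0]
ft_force: [0.9, -0.2, -0.2]
grip_width: 0.0001
grip_force: 0.0
```

Run:
```python
from m import *
o=get_obs();p=o["position"];print(p,o["ft_force"])
img=cams.camera("scene");cv2.imwrite("pics/s5.png",img)
print([np.round(proj("scene",(x,y,0)),1) for x,y in((.613,-.2886),(.628,-.279),(.598,-.279),(.628,-.298))])
g=img.max(2)
for y in range(198,222,2):print(y,*g[y,146:172:2])
```

```text
[ 0.613373   -0.28865724 -0.02013836] [ 0.89163361 -0.20381277 -0.21883832]
[array([158.3, 215.7]), array([156.8, 220.3]), array([166., 214.]), array([150.6, 217.4])]
198 78 81 15 12 14 13 18 18 24 91 83 79 107
200 210 173 33 14 12 13 17 18 24 70 80 83 88
202 228 210 69 12 13 12 16 18 26 77 92 93 93
204 231 225 114 15 12 14 17 18 33 88 97 98 97
206 236 230 154 21 14 13 15 18 29 85 96 96 98
208 209 131 72 18 12 12 15 18 22 77 94 97 99
210 96 89 72 20 12 12 14 19 21 76 96 98 99
212 94 93 82 30 13 13 13 18 23 73 93 95 97
214 90 93 95 85 58 27 16 40 75 94 96 95 94
216 92 94 96 96 94 85 62 85 98 98 97 96 95
218 91 94 97 96 97 96 95 96 99 101 99 96 95
220 94 97 98 99 98 97 95 96 96 98 99 98 97
```

Request:
servo_tool(moves="0 0 0.001 0 0;0 0 0.002 0 0;0 0 0.004 0 0;0 0 0.004 0 0")

```text
time: 6.4
position: [0.6132, -0.2885, -0.0244]
tool_rot: [0.707, 0.708, -0.0, -0.0]
ft_force: [-0.5, -0.1, -0.2]
grip_width: 0.0003
grip_force: 0.0
```

Request:
servo_tool(moves="0 0 0.001 0 0;0 0 0.002 0 0;0 0 0.002 0 0")

```text
time: 6.65
position: [0.6133, -0.2886, -0.0262]
tool_rot: [0.707, 0.708, -0.0, -0.0]
ft_force: [-0.8, 0.1, 0.3]
grip_width: 0.0004
grip_force: 0.0
```

Request:
servo_tool(moves="0 0 0.001 0 0;0 0 0.002 0 0;0 0 0.002 0 0")

```text
time: 6.9
position: [0.6136, -0.2888, -0.027]
tool_rot: [0.707, 0.708, -0.0, 0.0]
ft_force: [-1.2, 0.7, 4.6]
grip_width: 0.0005
grip_force: 2.3
```

Run:
```python
from m import *
img=cams.camera("scene");cv2.imwrite("pics/s6.png",img)
u=cv2.resize(img[195:228,140:172],None,fx=4,fy=4,interpolation=cv2.INTER_CUBIC).max(2)
for y in range(208,226):print(y,*img.max(2)[y,144:170])
for c in((150.5,213.5),(150.5,214.5),(157.5,218),(162,215)):print(c,ray("scene",np.array([c]),0.))
```

```text
208 226 221 209 177 131 97 69 37 16 12 14 12 12 15 15 18 19 18 27 55 81 91 94 95 96 99
209 211 176 141 114 98 87 68 38 20 14 13 13 13 13 16 18 19 18 23 49 76 90 94 95 95 97
210 171 124 96 90 90 86 67 38 17 14 14 13 14 13 14 18 19 19 22 46 77 92 95 97 98 98
211 116 98 91 90 90 85 71 44 20 13 13 12 13 13 15 17 18 19 21 45 74 91 95 96 99 99
212 93 94 94 92 93 88 77 49 24 12 13 13 13 15 14 16 18 18 19 40 72 89 94 94 95 97
213 90 91 92 94 94 92 84 57 26 15 14 13 12 13 14 15 18 19 18 37 72 90 93 94 95 96
214 88 89 90 92 93 95 88 62 32 15 13 12 13 13 13 16 20 18 19 39 73 91 96 95 95 95
215 91 90 91 92 94 95 91 74 49 28 19 14 12 12 13 15 21 29 41 60 82 94 97 96 95 96
216 91 91 92 92 94 95 94 90 77 59 43 27 19 14 13 19 33 56 75 89 95 96 98 98 97 97
217 90 89 90 94 94 96 96 95 92 87 75 59 41 27 21 35 61 82 93 99 100 99 98 97 96 95
218 90 89 91 94 95 95 96 96 96 96 93 87 76 59 50 60 80 94 97 99 101 100 98 97 95 96
219 92 91 92 93 94 97 97 97 97 97 97 96 93 90 86 88 93 96 99 99 101 101 99 99 96 95
220 92 93 93 94 96 97 98 98 98 99 99 99 96 96 96 95 96 96 96 97 98 100 101 100 97 96
221 93 93 94 95 96 97 98 98 98 99 99 99 97 96 94 95 95 94 94 95 96 97 97 100 99 98
222 93 93 95 96 97 96 97 96 97 98 99 98 96 96 95 94 94 95 95 95 97 96 97 100 99 99
223 92 92 94 95 95 96 95 94 96 96 96 97 96 97 95 95 96 96 97 97 97 98 99 98 99 99
224 91 92 93 95 95 93 95 94 93 95 93 95 95 96 96 96 96 98 98 98 99 98 98 98 99 100
225 92 91 92 93 94 95 95 94 94 95 94 95 95 96 97 96 97 99 99 98 97 97 98 97 99 100
(150.5, 213.5) [[ 0.61710334 -0.30899186]]
(150.5, 214.5) [[ 0.61996438 -0.30620726]]
(157.5, 218) [[ 0.62072605 -0.28374067]]
(162, 215) [[ 0.60626299 -0.28352994]]
```

Request:
servo_tool(moves="0 0 -0.01 0 0;0 0 -0.02 0 0.01;0 0 -0.02 0 0.03;0 0 -0.02 0 0.03;0 0 -0.02 0 0.03")

```text
time: 7.37
position: [0.6136, -0.2888, -0.0077]
tool_rot: [0.707, 0.708, 0.0, 0.0]
ft_force: [0.1, 0.3, 0.6]
grip_width: 0.0195
grip_force: 0.0
```

Request:
servo_tool(moves="0 0 0.005 0 0.03;0 0 0.01 0 0.03;0 0 0.014 0 0.03;0 0 0.016 0 0.03;0 0 0.017 0 0.03;0 0 0.017 0 0.03")

```text
time: 7.87
position: [0.6131, -0.2885, -0.0257]
tool_rot: [0.707, 0.708, -0.0, -0.001]
ft_force: [-1.0, -0.1, 0.0]
grip_width: 0.0296
grip_force: 0.0
```

Request:
servo_tool(moves="0 0 0.001 0 0.03;0 0 0.002 0 0.03;0 0 0.003 0 0.03;0 0 0.003 0 0.03")

```text
time: 8.2
position: [0.6137, -0.2889, -0.027]
tool_rot: [0.707, 0.708, 0.0, 0.0]
ft_force: [-1.0, 0.3, 3.4]
grip_width: 0.0297
grip_force: 2.1
```

Both contacts give the same result: real tip height = reading + 0.027, and the finger front is about 5 mm ahead of the TCP. I'm correcting for both.

Request:
servo_tool(moves="0 0 -0.03 0 0.03;0 0 -0.06 0 0.03;0 0.001 -0.066 0 0.03;0.02 0.001 -0.066 0 0.03;0.035 0.001 -0.066 0 0.03;0.045 0.001 -0.066 0 0.03;0.045 0.001 -0.066 0 0.03;0.045 0.001 -0.066 0 0.03")

```text
time: 8.87
position: [0.6137, -0.2419, 0.0368]
tool_rot: [0.706, 0.708, -0.0, -0.001]
ft_force: [0.5, 0.4, 0.1]
grip_width: 0.0297
grip_force: 0.0
```

Run:
```python
from m import *
o=get_obs();p=o["position"];print(p,o["ft_force"])
img=cams.camera("scene");cv2.imwrite("pics/s7.png",img)
for s in(1,-1):
    q=proj("scene",(p[0]-.001+s*.015,p[1]+.005,p[2]+.0268));cv2.circle(img,tuple(int(round(4*v)) for v in q),4,(0,255,0),1,shift=2)
cv2.imwrite("pics/l7.png",cv2.convertScaleAbs(cv2.resize(img[140:250,130:240],None,fx=5,fy=5,interpolation=0),alpha=1.6,beta=20))
```

```text
[ 0.61365782 -0.24188747  0.03678861] [0.54836896 0.38149968 0.12202273]
```

View pics/l7.png

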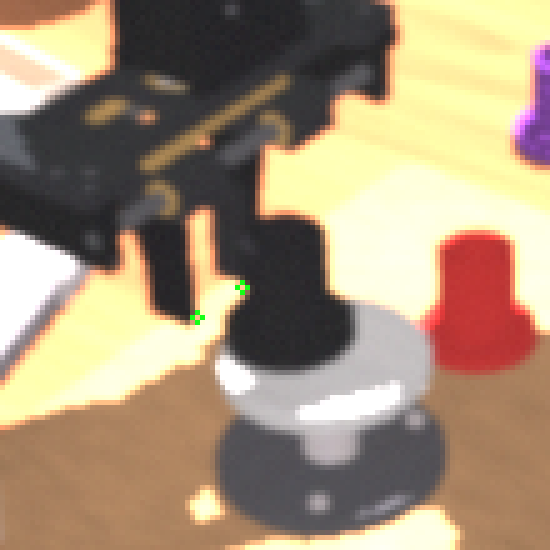

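The green corners coincide with the fingertips at crop (195,318) and (242,287). The tips are at flange height, just outside the rim. I'm pushing slowly now.

Request:
servo_tool(moves="0.005 0.001 0 0 0.03;0.01 0.001 0 0 0.03;0.013 0.001 0 0 0.03;0.015 0.001 0 0 0.03;0.017 0.001 0 0 0.03;0.019 0.001 0 0 0.03;0.021 0.001 0 0 0.03;0.023 0.001 0 0 0.03;0.025 0.001 0 0 0.03;0.025 0.001 0 0 0.03")

```text
time: 9.75
position: [0.6154, -0.2183, 0.0381]
tool_rot: [0.706, 0.708, 0.0, -0.0]
ft_force: [0.4, -0.3, -0.1]
grip_width: 0.03
grip_force: 0.2
```

```bash
cat > bush.py <<'E'
# bush offset from plate centre in the scene view: barrel silhouette + flange front edge shift vs first picture
from m import *
import sys
o=get_obs();print(o["position"],o["ft_force"],o["time"])
img=cams.camera("scene");cv2.imwrite(f"pics/s{sys.argv[1]}.png",img)
a=cv2.imread("pics/scene0.png").max(2).astype(int);b=img.max(2).astype(int)
print("barrel-right/flange rows:")
for y in (186,192,198,204):
    print(y,"was",*a[y,172:204:2],"\n    now",*b[y,172:204:2])
for x in (178,184,190,196):
    print(x,"was",*a[200:226:2,x],"\n    now",*b[200:226:2,x])
E
python3 bush.py 8
```

```text
[ 0.61538416 -0.21829999  0.03807524] [ 0.38636879 -0.34052073 -0.08779119] 9.75
barrel-right/flange rows:
186 was 204 205 196 110 23 13 13 12 11 13 16 71 195 218 218 217 
    now 63 33 109 179 69 17 14 15 17 15 16 21 84 216 238 237
192 was 191 194 188 100 15 15 17 19 19 18 14 42 181 218 218 219 
    now 13 19 172 209 91 15 19 30 22 16 17 15 17 155 235 238
198 was 197 206 210 138 19 13 11 13 13 12 13 15 100 193 222 221 
    now 13 14 131 232 203 53 16 17 16 16 15 15 14 102 225 232
204 was 214 148 26 12 11 11 13 14 13 12 13 13 22 27 111 231 
    now 13 12 36 56 15 16 15 14 15 15 16 15 15 15 15 25
178 was 49 18 12 11 13 16 52 176 227 213 120 115 49 
    now 230 188 56 14 25 41 77 103 104 116 122 96 45
184 was 11 12 13 13 12 17 15 63 215 228 228 152 89 
    now 16 16 15 15 15 14 22 26 153 242 243 160 105
190 was 12 13 12 11 16 22 15 79 220 231 230 217 106 
    now 17 15 15 16 16 14 14 18 79 106 106 108 113
196 was 22 24 22 27 23 16 108 228 232 233 232 218 103 
    now 15 16 15 15 15 14 15 44 104 108 108 110 115
```

Request:
servo_tool(moves="0.002 0 0 0 0.03;0.004 0 0 0 0.03;0.006 0 0 0 0.03;0.008 0 0 0 0.03;0.01 0 0 0 0.03;0.012 0 0 0 0.03;0.013 0 0 0 0.03;0.013 0 0 0 0.03")

```text
time: 10.47
position: [0.6153, -0.2053, 0.0381]
tool_rot: [0.706, 0.708, 0.0, -0.0]
ft_force: [0.1, -0.0, 0.8]
grip_width: 0.0303
grip_force: 0.2
```

Request:
servo_tool(moves="-0.005 0 0 0 0.03;-0.02 0 0 0 0.03;-0.05 0 0 0 0.03;-0.09 0 -0.02 0 0.03;-0.13 0 -0.06 0 0.03;-0.17 0 -0.1 0 0.03;-0.21 0 -0.1 0 0.03;-0.25 0 -0.1 0 0.03;-0.25 0 -0.1 0 0.03")

```text
time: 11.22
position: [0.6154, -0.4634, 0.141]
tool_rot: [0.708, 0.706, -0.001, 0.004]
ft_force: [0.7, -0.9, -1.1]
grip_width: 0.0299
grip_force: 0.0
```

Run:
```python
from m import *
o=get_obs();print(o["position"],o["ft_force"],o["time"])
out=[]
for n,pc in(("scene",np.array([.6142,-.1756])),("top",np.array([.6124,-.1755]))):
  img=cams.camera(n);cv2.imwrite(f"pics/{n}9.png",img)
  try:print(n,measure(n,img,pc,pc))
  except Exception as e:print(e)
  x,y,w,h=ROI[n];v=cv2.resize(img[y:y+h,x:x+w],None,fx=5,fy=5,interpolation=0)
  for c,z,r,col in((pc,.06,.045,(0,0,255)),(pc,.071,.028,(0,255,0)),(pc,.063,.028,(255,0,255)),(pc,.114,.0185,(255,255,0))):
    q=np.array([proj(n,(c[0]+r*np.cos(t),c[1]+r*np.sin(t),z)) for t in np.linspace(0,6.28,60)])
    cv2.polylines(v,[np.int32((q-[x,y]+.5)*5)],True,col,1)
  out.append(cv2.convertScaleAbs(v,alpha=1.6,beta=10)[:300])
cv2.imwrite("pics/l9.png",np.hstack(out))
```

```text
[ 0.6153568  -0.46341518  0.14096006] [ 0.6999823  -0.86697498 -1.09540222] 11.2167
scene (array([ 0.61568447, -0.17597076]), np.float64(0.4512396694214876), array([ 0.61608453, -0.17206409]), np.int64(61))
top (array([ 0.61175753, -0.17492066]), np.float64(0.5408163265306123), array([ 0.61513506, -0.17212536]), np.int64(76))
```

View pics/l9.png

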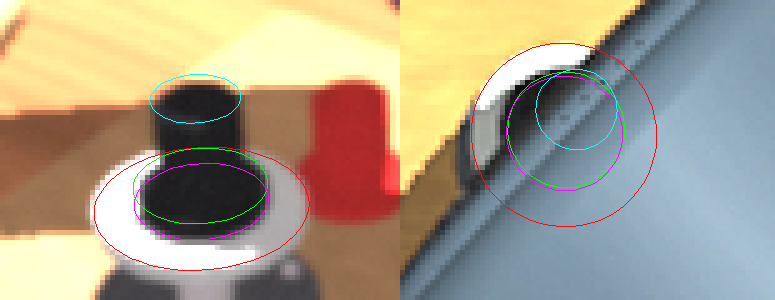

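The scene view shows the bush upright and nearly centred, about 2 mm past towards +x/+y. The arm hides the top view, so I'm swinging it clear, high up, for a clean check.

Request:
servo_tool(moves="0 0 -0.04 0 0.03;0 0 -0.07 0 0.03;0.04 -0.014 -0.07 0 0.03;0.08 -0.028 -0.07 0 0.03;0.12 -0.042 -0.07 0 0.03;0.16 -0.055 -0.07 0 0.03;0.2 -0.069 -0.07 0 0.03;0.24 -0.083 -0.07 0 0.03;0.28 -0.097 -0.07 0 0.03;0.32 -0.111 -0.07 0 0.03")

```text
time: 12.15
position: [0.5043, -0.1387, 0.2078]
tool_rot: [0.707, 0.708, 0.0, -0.001]
ft_force: [1.0, 0.2, -0.9]
grip_width: 0.0299
grip_force: 0.0
```

Request:
servo_tool(moves="0.04 -0.014 0 0 0.03;0.08 -0.028 0 0 0.03;0.12 -0.042 0 0 0.03;0.16 -0.055 0 0 0.03;0.2 -0.069 0 0 0.03;0.24 -0.083 0 0 0.03;0.28 -0.083 0 0 0.03;0.32 -0.083 0 0 0.03;0.32 -0.083 0 0 0.03")

```text
time: 12.9
position: [0.4209, 0.1854, 0.2083]
tool_rot: [0.704, 0.71, 0.001, -0.001]
ft_force: [0.9, -0.1, 1.1]
grip_width: 0.0302
grip_force: 0.0
```

Run:
```python
from m import *
o=get_obs();print(o["position"],o["time"])
for n,pc in(("scene",np.array([.6142,-.1756])),("top",np.array([.6124,-.1755]))):
  img=cams.camera(n);cv2.imwrite(f"pics/{n}10.png",img)
  p0=measure(n,img,pc,pc);print(n,p0[0],p0[1])
  x,y,w,h=ROI[n];u=cv2.resize(img[y:y+h,x:x+w],None,fx=K,fy=K,interpolation=cv2.INTER_CUBIC).max(2)
  # dark region inside the plate (flange outline)
  m=(u<80).astype(np.uint8);cx,cy=proj(n,(*pc,.071))
  N,L,S,C=cv2.connectedComponentsWithStats(m);l=L[int((cy-y+.5)*K),int((cx-x+.5)*K)]
  print(S[l][:4]/K+[x-.5,y-.5,0,0],S[l][4])
  c=pts(L==l,x,y)
  if n=="scene": c=c[c[:,1]>cy+1]
  for z in(.063,.067,.071):
    f=fit(ray(n,c,z),.028,pc,.008);print(z,(f[0]-pc)*1e3,f[1])
```

```text
[0.42093147 0.18537774 0.20829991] 12.9
scene [ 0.61481099 -0.17531754] 0.36235955056179775
[182.5        186.16666667  24.83333333  31.83333333] 20987
0.063 [1.29301889 0.89295107] 0.7767441860465116
0.067 [5.35948792 4.68214183] 0.7534883720930232
0.071 [9.50342703 8.37614094] 0.7395348837209302
top [ 0.6120745  -0.17510141] 1.0
[279.5        123.          22.83333333  23.5       ] 14928
0.063 [3.63974199 3.80831146] 0.9545454545454546
0.067 [2.7889429  4.09513527] 0.952020202020202
0.071 [1.93382031 4.39060229] 0.9318181818181818m.py:15: RuntimeWarning: invalid value encountered in scalar divide
  return c0,k.sum()/len(k),k
```

Run:
```python
from m import *
P={"scene":(.6148,-.1753),"top":(.6121,-.1751)}
for n in P:
  img=cv2.imread(f"pics/{n}10.png");v=img.max(2)
  print(n,[(z,np.round(proj(n,(*P[n],z)),2)) for z in(.063,.071,.095,.114)])
  if n=="scene":
    for y in range(186,200,2):
      r=v[y].astype(float);e=[]
      L=180+np.argmax(r[180:195]<75);R=194+np.argmax(r[194:215]>75)
      print(y,L-(75-r[L])/(r[L-1]-r[L]),R-1+(75-r[R-1])/(r[R]-r[R-1]))
  print("\n".join(f"{y} "+" ".join(map(str,v[y,(276 if n=='top' else 178):(308 if n=='top' else 212)])) for y in range(*((120,150) if n=='top' else (200,220)),1)))
```

```text
scene [(0.063, array([194.76, 209.83])), (0.071, array([194.57, 206.7 ])), (0.095, array([194.  , 197.12])), (0.114, array([193.53, 189.37]))]
186 312.0 209.5
188 188.11764705882354 200.76923076923077
190 186.19607843137254 201.75409836065575
192 185.9390243902439 202.0
194 186.08163265306123 202.10588235294117
196 186.27586206896552 202.31645569620252
198 186.56944444444446 202.4
200 227 226 225 225 227 228 228 205 137 55 16 13 15 14 15 15 15 15 13 14 15 14 17 17 46 126 205 232 235 234 232 230 229 227
201 226 226 226 227 229 233 236 228 166 69 18 13 14 15 13 14 14 14 14 12 13 15 14 14 35 93 169 218 234 239 238 235 231 229
202 226 226 229 232 236 237 234 221 156 66 17 14 15 15 13 14 13 15 13 13 14 13 15 15 22 45 92 153 209 234 239 240 236 232
203 228 231 235 237 237 230 198 146 85 35 14 14 14 14 13 14 15 14 14 14 15 13 15 16 19 22 37 72 137 206 234 240 240 238
204 233 237 237 237 229 193 128 66 31 18 13 13 16 14 15 16 15 14 13 12 14 13 15 16 18 19 25 35 71 149 215 236 240 240
205 237 238 238 233 201 132 65 32 21 13 14 14 14 14 15 15 16 17 13 12 13 14 17 18 19 21 27 29 40 97 182 231 2
[... 4632 characters left out ...]
34 34 34 33 34 31 26 9 48 146 199 201 195 193 193 194 193 194 197
145 164 210 201 198 199 201 206 204 191 161 90 4 12 24 30 31 27 22 10 10 133 186 198 205 198 196 195 194 193 192 195 199
146 104 189 211 203 201 201 202 204 209 205 191 159 94 21 6 18 22 14 133 182 195 208 201 196 195 194 194 191 191 192 196 180
147 54 128 194 208 200 199 199 200 200 204 208 203 188 180 183 184 182 178 195 208 201 198 195 195 194 194 192 191 192 194 202 155
148 69 67 147 200 206 201 200 200 200 201 201 204 207 209 209 209 208 207 204 200 198 197 197 197 195 195 195 196 197 204 178 106
149 78 66 79 165 211 209 203 201 201 202 202 202 202 203 202 202 202 201 200 200 198 199 198 196 195 196 196 198 205 178 110 69
```

Relative to the plate, the two views put the bush about 2.3 mm towards +x and 2.8 mm towards +y. That is inside the tolerance, but a gentle counter-tap from the +y side with the same cradle will improve the margin.

Request:
servo_tool(moves="-0.035 0.023 0 0 0.03;-0.07 0.046 0 0 0.03;-0.105 0.07 0 0 0.03;-0.14 0.095 0 0 0.03;-0.175 0.118 0 0 0.03;-0.21 0.14 0 0 0.03;-0.245 0.165 0 0 0.03;-0.27 0.185 0 0 0.03;-0.28 0.192 0 0 0.03;-0.28 0.192 0 0 0.03")

```text
time: 13.83
position: [0.6158, -0.1061, 0.2074]
tool_rot: [0.709, 0.705, -0.0, 0.001]
ft_force: [-1.4, 1.1, -0.2]
grip_width: 0.0298
grip_force: 0.0
```

Request:
servo_tool(moves="0 0 0 0 0.03;0 0 0 0 0.03;0 0 0 0 0.03")

```text
time: 14.08
position: [0.6133, -0.0993, 0.208]
tool_rot: [0.706, 0.708, -0.0, -0.001]
ft_force: [-0.2, 0.3, 0.2]
grip_width: 0.0298
grip_force: 0.0
```

Request:
servo_tool(moves="0 0 0.035 0 0.03;0 0 0.07 0 0.03;0 0 0.105 0 0.03;0 0 0.14 0 0.03;0 0 0.16 0 0.03;0 0 0.17 0 0.03;0 0 0.17 0 0.03;0 0 0.17 0 0.03;0 0 0.17 0 0.03")

```text
time: 14.83
position: [0.6164, -0.1008, 0.04]
tool_rot: [0.706, 0.708, 0.001, 0.002]
ft_force: [-0.5, -0.1, 0.6]
grip_width: 0.0298
grip_force: 0.0
```

Request:
servo_tool(moves="-0.006 0 0 0 0.03;-0.012 0 0 0 0.03;-0.018 0 0 0 0.03;-0.024 0 0 0 0.03;-0.028 0 0 0 0.03;-0.031 0 0 0 0.03;-0.033 0 0 0 0.03;-0.033 0 0 0 0.03;-0.033 0 0 0 0.03")

```text
time: 15.58
position: [0.6149, -0.1338, 0.0379]
tool_rot: [0.707, 0.708, -0.0, -0.0]
ft_force: [0.4, 0.2, 0.4]
grip_width: 0.0295
grip_force: 0.0
```

Request:
servo_tool(moves="0 -0.0015 0 0 0.03;-0.002 -0.0015 0 0 0.03;-0.003 -0.0015 0 0 0.03;-0.004 -0.0015 0 0 0.03;-0.005 -0.0015 0 0 0.03;-0.006 -0.0015 0 0 0.03;-0.007 -0.0015 0 0 0.03;-0.008 -0.0015 0 0 0.03;-0.008 -0.0015 0 0 0.03")

```text
time: 16.33
position: [0.6137, -0.142, 0.0381]
tool_rot: [0.707, 0.708, 0.0, 0.0]
ft_force: [0.4, 0.7, 0.3]
grip_width: 0.0302
grip_force: 0.4
```

Request:
servo_tool(moves="0.004 0 0 0 0.03;0.012 0 0 0 0.03;0.03 0 0 0 0.03;0.05 0 -0.02 0 0.03;0.05 0 -0.06 0 0.03;0.05 0 -0.1 0 0.03;0.05 0 -0.14 0 0.03;0.06 -0.03 -0.16 0 0.03;0.09 -0.06 -0.16 0 0.03;0.12 -0.09 -0.16 0 0.03")

```text
time: 17.17
position: [0.5247, -0.0228, 0.2]
tool_rot: [0.707, 0.707, 0.001, 0.002]
ft_force: [-0.4, 1.2, -1.4]
grip_width: 0.0301
grip_force: 0.0
```

Request:
servo_tool(moves="0.03 -0.025 0 0 0.03;0.06 -0.05 0 0 0.03;0.09 -0.075 0 0 0.03;0.12 -0.1 0 0 0.03;0.16 -0.1 0 0 0.03;0.2 -0.1 0 0 0.03;0.2 -0.1 0 0 0.03;0.2 -0.1 0 0 0.03;0.2 -0.1 0 0 0.03")

```text
time: 17.92
position: [0.4236, 0.177, 0.198]
tool_rot: [0.706, 0.708, -0.0, 0.0]
ft_force: [0.3, -0.9, -0.6]
grip_width: 0.0302
grip_force: 0.0
```

Run:
```python
from m import *
o=get_obs();print(o["position"],o["time"],o["ft_force"])
im={}
for n in("scene","top"):
  im[n]=cams.camera(n);cv2.imwrite(f"pics/{n}11.png",im[n])
def box(n,img):
  x,y,w,h=ROI[n];u=cv2.resize(img[y:y+h,x:x+w],None,fx=K,fy=K,interpolation=cv2.INTER_CUBIC).max(2)
  px=proj(n,(.613,-.1752,.067));L=cv2.connectedComponentsWithStats((u<80).astype(np.uint8))
  l=L[1][int((px[1]-y+.5)*K),int((px[0]-x+.5)*K)];s=L[2][l]
  return s[0]/K+x+s[2]/K/2-.5,s[1]/K+y+s[3]/K/2-.5,s[2]/K,s[3]/K
def barrel(v):
  out=[]
  for y in(192,195,198):
    r=v[y].astype(float);L=178+np.argmax(r[178:195]<75);R=194+np.argmax(r[194:215]>75)
    out.append((L-(75-r[L])/(r[L-1]-r[L])+R-1+(75-r[R-1])/(r[R]-r[R-1]))/2)
  return np.round(out,2)
for k in(10,11):
  print(k,[np.round(box(n,cv2.imread(f"pics/{n}{k}.png")),2) for n in im],barrel(cv2.imread(f"pics/scene{k}.png").max(2)))
print([np.round(proj("top",(.6121,-.1751,.067)),2),np.round(proj("scene",(.6148,-.1753,.067)),2)])
# other things unmoved?
a,b=cv2.imread("pics/top0.png"),im["top"]
for nm,lo,hi in(("blue",(100,120,40),(125,255,255)),("purple",(126,90,30),(150,255,255))):
  print(nm,[np.round(cv2.minEnclosingCircle(cv2.findNonZero(cv2.inRange(cv2.cvtColor(q[100:270,100:345],cv2.COLOR_BGR2HSV),lo,hi)))[0],1) for q in(a,b)])
```

```text
[0.42356904 0.17702316 0.19798605] 17.9167 [ 0.31687843 -0.91393354 -0.61447   ]
10 [array([194.92, 202.08,  24.83,  31.83]), array([290.92, 134.75,  22.83,  23.5 ])] [193.97 194.21 194.48]
11 [array([194.42, 201.25,  24.83,  31.83]), array([291.92, 135.33,  23.17,  24.  ])] [193.5  193.65 193.82]
[array([292.44, 135.95]), array([194.67, 208.27])]
blue [array([120.4,  96. ]), array([120.4,  96. ])]
purple [array([182. , 125.8]), array([182.5, 125. ])]
```

The bush now sits within about 2 mm of centre in both views, the tape is unmoved and the arm is clear. Handing in.

```bash
python3 -c "
from rig import job
print(job.hand_in())"
```

```text
the job is handed in; nothing more can be done
None
```

I centred the bush by pushing low on its flange and handed the job in at about 18 s; by both cameras it stood upright within about 2 mm of the plate's centre, but the hand-in gave no verdict and I did not re-measure the cap nut, jar or brush (the tape had not moved).

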